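# Slide the top trivet tile off the stack onto the serving stand

## Robot

A 6-joint arm with a two-finger parallel gripper is mounted at the origin on a cart in front of the work surface, level with it; the furniture and walls round the work are solid. World frame = base frame: x ahead of the robot, y to its left, z up, the work surface at z = 0. Lengths are in m, angles in rad, forces in N, time in s.
With the tool pointing down it reaches from about 0.25 to 0.8 m from the base axis. Payload 3.9 kg.
Tool frame: the origin (TCP) lies at the very end of the fingers, on their centre line; the grasp point (between the pads) lies 19 mm behind it; z points along the fingers, y is the line along which they close (so a half turn about z gives the same grasp; the last joint's range is limited). The gripper opens to 85 mm and grips with 20 to 120 N. Pads are 22 mm wide; open, the fingers measure 114 mm over their backs; the gripper's body (76 mm by 85 mm) begins 54 mm behind the grasp point. The pads swing forward as they close: fully open they stand 13 mm farther back than shut.
Start: joints at [1.348, 0.26, -0.138, 1.173, 0, 1.571], TCP at [0.116, 0.512, 0.231] pointing down, gripper open.
Joint ranges: [-2.78, 2.78], [-0.83, 1.72], [-1.28, 1.37], [-1.9, 2.12], [-1.57, 1.48], [-3.14, 3.14]. Speed limits (rad/s): [2.57, 2.57, 3.14, 3.14, 3.14, 3.14].

## Interface

Orientations are given as a unit quaternion [x, y, z, w].
In Python, from plant import read_state, grab_frame, close_job, regions_of, landmark_of gives the robot as it stands.
- The arm moves only by the tool apply_moves, never from a script. Its argument "increments" is a list of rows, each an object of numbers: "dx", "dy", "dz": the shift along the tool's x, y, z in mm; "turn": the turn about the tool's z in rad. In form: [{"dx": .., "dy": .., "dz": .., "turn": ..}, ...]. A call has 1 to 10 rows; each row shifts and turns the commanded pose from where the row before left it, along the tool's axes as they then stand; what a row does not reach is not made up. A row lasts 1/8 s, in which the tool goes at most 62.5 mm and 10.7 degrees, less where a joint would pass 70% of its speed; a pose out of reach is approached as far as the arm can. A call with a gripper value outside its range is refused whole. "fingers" is the opening, from 0 (shut) to 1 (fully open), set as the call begins (left out, the last holds). The fingers move at their own pace and stop on an object; "force" is the grip in N (left out, the last holds). Time passes only in rows, so rows that do not move let the fingers close. It gives the time, the measured TCP pose, the force, the opening and the grip force at its end, in the units of the state.
- read_state(): the state, without advancing time (a new reading comes with each control period).
- grab_frame(name): name is "scene" or "top" or "wrist"; returns a dict with "img" (400x640x3 uint8, red, green, blue), "intrinsics" (3x3 intrinsics, pixels), "k1" (the pictures are not rectified: a ray, as slopes to the right and down, at radius r is drawn at 1 + k1 r^2 times it, then the intrinsics apply), "origin" and "orientation" of the camera in the world. Camera axes: x right, y up, looking along -z (the intrinsics and any distortion apply to the point x, -y, -z); pixel columns grow to the right and rows downward; lengths in m; the calibration is good to about 2 mm. A picture is of the moment at which its call begins. There is no depth.
- close_job(): hands the job in; it is judged then, once.
Trained networks look in a picture, given as the dict that the camera call returned (one of the last four; its "shot" number tells which), for a name from the list of things; names that differ only in an ending like _2 or _b are one class to them, and where a whole thing is asked for, a point or a joint stands for the part that bears it (a point fixed in the world has none). Each returns a list of dicts, best first, with "p" (0 to 1); they miss things now and then, are a little off and sometimes report something else, mostly with a low value. They report only what shows in the picture. A call takes as long as a camera call. They do not tell look-alikes from the thing itself.
- regions_of(picture, name): "pixels" (400x640 bool, what is visible of it) and "rect" ([left, top, right, bottom] in pixels, round what is visible of it).
- landmark_of(picture, name): "uv" ([column, row] in pixels: a listed point, or the origin of a listed thing).
The state is a dict: "clock": time; "joint_positions": joint angles; "qd": joint speeds; "tau": joint torques, N m; "ee_pos": TCP position; "ee_rot": TCP orientation; "ft_force": force on the tool from outside, world axes, zero at the start; "moment": the same for the moment, N m; "opening": finger opening in m; "gripper_force": force on a finger pad.
Only numpy, scipy, OpenCV 4.12 (cv2) and the standard library are available. Lean on these libraries where they do the work, as an engineer would, in place of code of your own. Each camera call takes 0.05 s, during which the arm holds its last target. There are 200 camera calls.

## Task

Slide the top trivet tile sideways out of the caddy's open side and across onto the serving stand, without lifting it, until it lies flat near the middle of the deck's width with its edge fully home and square against the stop rail, ready for the hot coffee pot. Press and push gently with the fingertips: the tiles chip, and the two tiles below must stay where they are. Leave the mug, the spice jar and the tin alone.

Things in the scene. Friction and masses are not known exactly. Their poses are not given: they have to be found in the camera images.
- tile_top: the tile to move: blue glazed ceramic with a white pattern, 95 x 95 x 8 mm, about 200 g; origin at the centre of its underside. It slides on the tile below and on the deck with friction about 0.34; shut fingertips pressed on its face drag it along at 7 to 14 N. It chips above 20 N, also on touching down: lower the last millimetres at 5 mm/s or less. Poses are too rough to set this force
- tile_middle: white glazed tile below it, same size; origin at the centre of its underside; must stay within 6 mm of its place
- tile_bottom: terracotta tile at the bottom of the stack, same size; origin at the centre of its underside; must stay within 6 mm of its place
- tile_caddy: pale wooden caddy, fixed; origin on the worktop under the centre of the stack. Floor 8 mm, then three tiles: the top tile's face is 32 mm above the worktop. Walls 7 mm thick and 34 mm high stand 2 mm off the tiles at its -x, -y and +y sides; the side towards its own +x is open, level with the tiles' edges (x = 47.5 mm)
- serving_stand: dark wooden stand, fixed, 6 to 16 mm from the caddy's open side, perhaps a little askew; origin on the worktop under its centre. Deck 160 mm (x) by 130 mm (y), its top 22 mm above the worktop, 2 mm below the top tile's underside (so the tile dips as it crosses). Own +x points away from the caddy; the stop rail at that end has its inner face at x = 68 mm and is 13 mm higher than the deck
- tile_home (a point): point on the deck where the origin of the tile's underside comes to lie when the tile is centred and seated against the stop rail; its x axis points from the caddy towards the rail, z up
- mug: blue and white mug, loose, 102 mm high, beyond the stop rail; origin at the centre of its underside
- spice_jar: square glass spice jar with white lid, loose, 43 x 42 x 100 mm, beside the caddy on the side away from the robot; origin at the centre of its underside
- tin: green food tin, loose, 75 mm across, 58 mm high, behind the caddy's closed end; origin at the centre of its underside
Not all that is in view belongs to the job. Leave any purple or turquoise look-alike of the tile_top alone.

How it is judged:
On the way:
1. the top tile bridges from the stack to the stand (x of tile_top in the frame of tile_caddy between 0.04 and 0.115 m and z of tile_top in the frame of tile_caddy below 0.03 m), for 0.1 s.
At the end, for the whole second after the job is handed in: the blue tile lies flat on the stand, its edge within 3 mm of the stop rail and square to it within 3 degrees, within 12 mm of the middle of the deck sideways, at rest; the other two tiles within 6 mm of where they were (x of tile_top in the frame of tile_home between -0.003 and 0.002 m and y of tile_top in the frame of tile_home between -0.012 and 0.012 m and z of tile_top in the frame of tile_home below 0.002 m and angle between tile_top's own z axis and vertical below 0.03 rad and angle between the x axis of tile_top and the x axis of tile_home, either way round below 0.05 rad and linear speed of tile_top below 0.01 m/s and distance of each of tile_middle, tile_bottom from where it was at the start of the episode below 0.006 m); the robot touches nothing.
It fails at once if the fingers load the top tile with more than 20 N, also on touching down (contact force between the fingers and tile_top above 20 N).
It fails at once if the robot bears on the caddy or the stand with more than 25 N (contact force between any of the arm, the fingers and tile_caddy above 25 N or contact force between any of the arm, the fingers and serving_stand above 25 N).
It fails at once if the top tile is lifted (more than 8 mm) or tipped (more than 0.3 rad) instead of slid (z of tile_top in the frame of tile_caddy above 0.032 m or angle between tile_top's own z axis and vertical above 0.3 rad).
It fails at once if a lower tile is moved by more than 6 mm (distance of any of tile_middle, tile_bottom from where it was at the start of the episode above 0.006 m).
It fails at once if the mug, the spice jar or the tin is moved by more than 15 mm (distance of any of mug, spice_jar, tin from where it was at the start of the episode above 0.015 m).
It also fails if it takes over 61 s, if anything falls off the work surface, if the arm or the gripper's body presses on something with over 40 N, if the wrist force passes 120 N, or if a joint passes its speed limit or range.

## Working session

There is one attempt and no reset: what is moved stays moved. The work goes in short steps, Python scripts to look and compute and a tool call to move; the robot and the scene stay as the last step left them, time stands still between calls to the robot, and variables do not carry over. Pictures are saved under pics/ and viewed, at most 10 in all, crops included, and the job is handed in when it is done.

Besides the shell and the picture viewer there is one more tool, called after "Request:" as name([rows], argument=value, ...), one row to a line, values as JSON. apply_moves: Moves the arm, as the interface text tells. Its arguments: {"type":"object","properties":{"increments":{"type":"array","items":{"type":"object","properties":{"dx":{"type":"number"},"dy":{"type":"number"},"dz":{"type":"number"},"turn":{"type":"number"}}}},"fingers":{"type":"number"},"force":{"type":"number"}},"required":["increments"]}

```bash
mkdir -p pics; ls
cat > h.py <<'E'
import numpy as np,cv2
from scipy.spatial.transform import Rotation as R
from plant import *
def ray(f,uv):
    K=np.array(f["intrinsics"]);k=f["k1"]
    uv=np.asarray(uv,float).reshape(-1,2)
    d=np.array([k,0,0,0],float)
    s=cv2.undistortPoints(uv[:,None,:],K,d)[:,0]
    v=np.c_[s[:,0],-s[:,1],-np.ones(len(s))]
    return R.from_quat(f["orientation"]).apply(v)
def at_z(f,uv,z):
    v=ray(f,uv);o=np.array(f["origin"])
    return o+v*((z-o[2])/v[:,2])[:,None]
def proj(f,P):
    p=R.from_quat(f["orientation"]).inv().apply(np.atleast_2d(P)-np.array(f["origin"]))
    s=np.c_[p[:,0],-p[:,1]]/-p[:,2:3]
    s=s*(1+f["k1"]*(s**2).sum(1))[:,None]
    K=np.array(f["intrinsics"]);return s*[K[0,0],K[1,1]]+K[:2,2]
def save(f,n): cv2.imwrite('pics/'+n,cv2.cvtColor(f["img"],cv2.COLOR_RGB2BGR))
E
python3 - <<'E'
from h import *
print(read_state())
for c in("scene","top"):
    f=grab_frame(c);save(f,c+'1.png');print(c,f["origin"],f["k1"],np.array(f["intrinsics"])[0])
    for n in["tile_top","tile_caddy","serving_stand","tile_home","mug","spice_jar","tin"]:
        l=landmark_of(f,n);print(n,[(np.round(a["uv"],0),round(a["p"],2),at_z(f,a["uv"],{"tile_top":.024,"tile_home":.022}.get(n,0))[0].round(3)) for a in l])
        if n in("tile_top","tile_caddy","serving_stand"):print('   ',[(a["rect"],round(a["p"],2)) for a in regions_of(f,n)])
E
```

```text
pics
{'clock': 0.0, 'joint_positions': array([ 1.34798186e+00,  2.60679936e-01, -1.39408446e-01,  1.17267748e+00,
        1.98875628e-05,  1.57079439e+00]), 'qd': array([-0.00026325,  0.00093868, -0.00086516,  0.00057435,  0.00072798,
        0.00083423]), 'tau': array([ 7.98772890e-04, -4.05680966e+01,  2.53919685e+01,  1.89257419e-02,
       -3.36728465e-05, -8.03900775e-06]), 'ee_pos': array([0.11585306, 0.51134867, 0.23045213]), 'ee_rot': array([ 1.11175917e-01,  9.93800254e-01, -9.77554772e-04, -1.19366255e-04]), 'ft_force': array([-0.54718315, -0.3187399 ,  0.16708661]), 'moment': array([0.03481088, 0.04735648, 0.00718694]), 'gripper_force': 0.0, 'opening': 0.08533142182310981}
scene [-0.11256657 -0.46393153  0.66827253] -0.09639498780267007 [398.30233216   0.         320.47732056]
tile_top [(array([451., 305.]), 0.92, array([ 0.443, -0.444,  0.024])), (array([322., 217.]), 0.6, array([ 0.551, -0.085,  0.024]))]
    [([426.1, 283.6, 478.7, 326.7], 0.86), ([319.1, 257.3, 386.1, 303.1], 0.84), ([300.6, 202.2, 344.5, 228.9], 0.56)]
tile_caddy [(array([317., 220.]), 0.83, array([ 0
[... 872 characters left out ...]
,  0.024]))]
    [([307.1, 194.8, 338.9, 234.9], 0.8), ([412.3, 220.0, 457.2, 261.1], 0.6), ([355.6, 234.6, 390.5, 267.4], 0.57)]
tile_caddy [(array([315., 181.]), 0.61, array([ 0.663, -0.059,  0.   ])), (array([325., 217.]), 0.52, array([ 0.545, -0.087,  0.   ]))]
    [([322.4, 191.9, 342.8, 234.2], 0.77)]
serving_stand [(array([280., 229.]), 0.9, array([0.508, 0.058, 0.   ]))]
    [([249.4, 203.0, 311.7, 261.1], 0.63)]
tile_home [(array([277., 235.]), 0.97, array([0.491, 0.065, 0.022])), (array([362., 204.]), 0.46, array([ 0.58 , -0.206,  0.022]))]
mug [(array([222., 245.]), 0.86, array([0.462, 0.243, 0.   ]))]
spice_jar [(array([316., 180.]), 0.58, array([ 0.663, -0.063,  0.   ]))]
tin []
```

Run:
```python
import cv2
a=cv2.imread('pics/top1.png')[150:290,200:480];b=cv2.imread('pics/scene1.png')[180:340,190:490]
cv2.imwrite('pics/c.png',cv2.vconcat([cv2.resize(a,(560,280),interpolation=3),cv2.resize(b,(560,298),interpolation=3)]))
```

```text
(no output)
```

View pics/c.png

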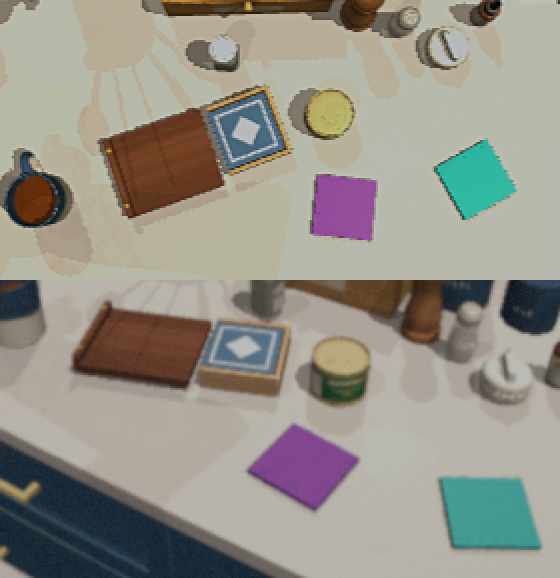

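Candidates in the top view are the blue patterned tile in the caddy at (323,215), purple at (372,254) and turquoise at (437,240). I choose the blue one, which sits next to the stand with its rail at left. Next I measure it and the stand.

```bash
cat >> h.py <<'E'
def bluemask(f,box=None):
    hsv=cv2.cvtColor(f["img"],cv2.COLOR_RGB2HSV);return hsv
def ang(c):
    (a,b)=c[1]-c[0],c[2]-c[1];return np.degrees(np.arctan2([a[1],b[1]],[a[0],b[0]]))
def quad(m,f,z):
    """min-area rect of mask, corners lifted to plane z -> centre, side lengths, side angles"""
    c=max(cv2.findContours(m.astype(np.uint8),cv2.RETR_EXTERNAL,cv2.CHAIN_APPROX_NONE)[0],key=cv2.contourArea)[:,0]
    P=at_z(f,c,z)[:,:2]
    r=cv2.minAreaRect((P*1000).astype(np.float32));b=cv2.boxPoints(r)
    return np.round(r[0],1),np.round(r[1],1),np.round(ang(b),1)
E
python3 - <<'E'
from h import *
f=grab_frame("top")
for n,z,(x,y) in(("tile_top",.032,(323,215)),("serving_stand",.022,(280,229))):
    for a in regions_of(f,n):
        l=a["rect"]
        if l[0]<x<l[2] and l[1]<y<l[3]: print(n,a["p"],quad(a["pixels"],f,z))
h=cv2.cvtColor(f["img"],cv2.COLOR_RGB2HSV)
w=f["img"].astype(int);m=np.zeros(h.shape[:2],bool);m[185:245,295:350]=True
for u,v in((320,208),(311,200),(327,215),(265,230)):print(h[v,u])
b=m&(h[...,0]>95)&(h[...,0]<125)&(h[...,1]>80)
print('blue',quad(b,f,.032))
w=grab_frame("wrist");s=read_state();Rt=R.from_quat(s["ee_rot"])
print('wrist cam in tool',Rt.inv().apply(w["origin"]-s["ee_pos"]),(Rt.inv()*R.from_quat(w["orientation"])).as_matrix().round(2),w["intrinsics"][0])
print(Rt.as_matrix().round(3))
E
```

```text
tile_top 0.87 (array([548.3, -81.9]), array([100.1,  97.1]), array([-68.8,  21.2], dtype=float32))
serving_stand 0.75 (array([501.6,  50.1]), array([131.9, 164.3]), array([-72.2,  17.8], dtype=float32))
[102  42 157]
[ 16 107 124]
[110   4 193]
[ 12 175 105]
blue (array([548.8, -80.7]), array([94.1, 94.4]), array([-70.7,  19.3], dtype=float32))
wrist cam in tool [ 0.07150616  0.00117944 -0.14348585] [[ 0.    0.96  0.28]
 [ 1.   -0.   -0.  ]
 [-0.    0.28 -0.96]] [282.36062115   0.         319.8958035 ]
[[-0.975  0.221  0.   ]
 [ 0.221  0.975  0.   ]
 [-0.     0.    -1.   ]]
```

Request:
apply_moves([
  {"dx": -45,"dy": -38.6},
  {"dx": -45,"dy": -38.6},
  {"dx": -45,"dy": -38.6},
  {"dx": -45,"dy": -38.6},
  {"dx": -45,"dy": -38.6},
  {"dx": -45,"dy": -38.6},
  {"dx": -45,"dy": -38.6},
  {"dx": -45,"dy": -38.6},
  {"dx": -45,"dy": -38.6},
  {"dx": -45,"dy": -38.6},
], fingers=0, force=40)

```text
invalid input
```

Request:
apply_moves([
  {"dx": -45,"dy": -38.6},
  {"dx": -45,"dy": -38.6},
  {"turn": 0.17},
  {"turn": 0.17},
  {"turn": 0.17},
  {"turn": 0.17},
  {"turn": 0.17},
  {"turn": 0.166},
  {},
])

```text
invalid input
```

```bash
cat > look.py <<'E'
from h import *
import sys
s=read_state();Rt=R.from_quat(s["ee_rot"]).as_matrix()
print(s["clock"],(s["ee_pos"]*1000).round(1),'yaw x',np.degrees(np.arctan2(Rt[1,0],Rt[0,0])).round(2),'tilt',Rt[:,2].round(3),s["ft_force"].round(2),s["opening"])
w=grab_frame("wrist");save(w,sys.argv[1])
for n in("tile_top","serving_stand","tile_home","tile_caddy"):
    z={"tile_top":.024,"tile_home":.022}.get(n,0)
    print(n,[(np.round(a["uv"]),round(a["p"],2),(1000*at_z(w,a["uv"],z)[0]).round(1)) for a in landmark_of(w,n)])
    if n in("tile_top","serving_stand"):
        for a in regions_of(w,n): print('   reg',round(a["p"],2),np.round(a["rect"]),quad(a["pixels"],w,.032 if n=="tile_top" else .022))
h=cv2.cvtColor(w["img"],cv2.COLOR_RGB2HSV)
E
python3 look.py w1.png
```

```text
1.3 [116.  512.  231.3] yaw x 167.23 tilt [ 0.  0. -1.] [ 0.06 -0.11 -0.32] 0.08493053486857509
tile_top []
serving_stand []
   reg 0.43 [129. 391. 148. 400.] (array([417.6, 118.9]), array([31.8, 23.5]), array([-9.4, 80.6], dtype=float32))
tile_home []
tile_caddy []
```

View pics/w1.png

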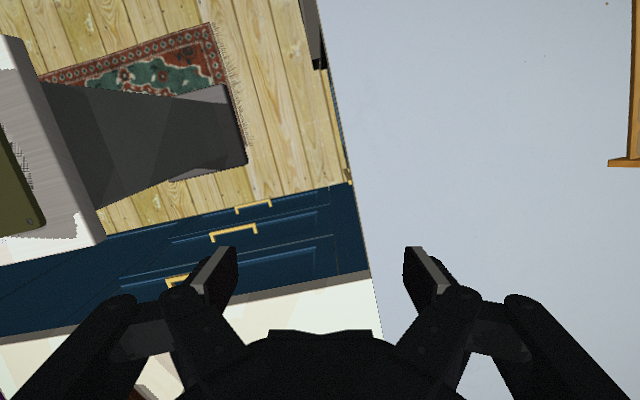

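The moves were refused and the arm is still at the start, so this picture shows only the floor, drawers and open fingers. I'll retry with all four keys in each row.

Request:
apply_moves([
  {"dx": -45,"dy": -38.6,"dz": 0,"turn": 0},
  {"dx": -45,"dy": -38.6,"dz": 0,"turn": 0},
  {"dx": -45,"dy": -38.6,"dz": 0,"turn": 0},
  {"dx": -45,"dy": -38.6,"dz": 0,"turn": 0},
  {"dx": -45,"dy": -38.6,"dz": 0,"turn": 0},
  {"dx": -45,"dy": -38.6,"dz": 0,"turn": 0},
  {"dx": -45,"dy": -38.6,"dz": 0,"turn": 0},
  {"dx": -45,"dy": -38.6,"dz": 0,"turn": 0},
  {"dx": -45,"dy": -38.6,"dz": 0,"turn": 0},
  {"dx": -45,"dy": -38.6,"dz": 0,"turn": 0},
], fingers=0, force=40)

```text
clock: 2.9
ee_pos: [0.4707, 0.0343, 0.2316]
ee_rot: [0.111, 0.994, 0.0, 0.0]
ft_force: [0.7, 1.3, -0.3]
opening: 0.0001
gripper_force: 0.0
```

Request:
apply_moves([
  {"dx": -45,"dy": -38.6,"dz": 0,"turn": 0},
  {"dx": -45,"dy": -38.6,"dz": 0,"turn": 0},
  {"dx": 0,"dy": 0,"dz": 0,"turn": 0.17},
  {"dx": 0,"dy": 0,"dz": 0,"turn": 0.17},
  {"dx": 0,"dy": 0,"dz": 0,"turn": 0.17},
  {"dx": 0,"dy": 0,"dz": 0,"turn": 0.17},
  {"dx": 0,"dy": 0,"dz": 0,"turn": 0.17},
  {"dx": 0,"dy": 0,"dz": 0,"turn": 0.166},
  {"dx": 0,"dy": 0,"dz": 0,"turn": 0},
])

```text
clock: 4.03
ee_pos: [0.5403, -0.0591, 0.2313]
ee_rot: [0.58, 0.815, -0.0, -0.0]
ft_force: [0.7, -0.9, 0.4]
opening: -0.0001
gripper_force: 0.0
```

```bash
python3 look.py w2.png
```

```text
4.025 [540.3 -59.1 231.3] yaw x 109.13 tilt [-0. -0. -1.] [ 0.66 -0.93  0.36] -5.335653483928905e-05
tile_top [(array([206., 256.]), 0.68, array([ 429.2, -217.7,   24. ])), (array([320., 193.]), 0.63, array([547.5, -79.9,  24. ]))]
   reg 0.84 [281. 155. 358. 233.] (array([547. , -81.1]), array([96.9, 94.2]), array([-70.9,  19.1], dtype=float32))
   reg 0.62 [166. 219. 252. 292.] (array([ 430.7, -214.9]), array([92.5, 89.2]), array([-8.5, 81.5], dtype=float32))
serving_stand [(array([318.,  82.]), 0.75, array([501.,  48.,   0.]))]
   reg 0.72 [261.   0. 386. 148.] (array([501.9,  51.1]), array([132.7, 162.7]), array([-71.5,  18.5], dtype=float32))
tile_home [(array([318.,  57.]), 0.87, array([493.2,  71.6,  22. ]))]
tile_caddy []
```

View pics/w2.png

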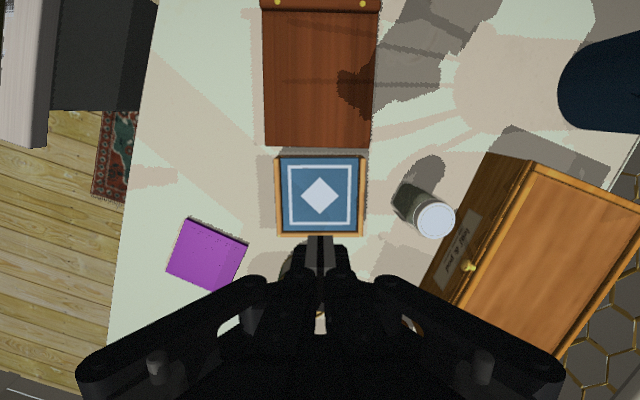

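Confirmed: the blue tile is in the caddy at pixel (320,195), the stand and rail are at the top (318,80), and the purple look-alike is at (207,256). Tool x is already aligned with the 160 mm slide, so I go down to just above the tile.

Request:
apply_moves([
  {"dx": -14,"dy": 0,"dz": 40,"turn": 0},
  {"dx": -14,"dy": 0,"dz": 40,"turn": 0},
  {"dx": 0,"dy": 0,"dz": 40,"turn": 0},
  {"dx": 0,"dy": 0,"dz": 35,"turn": 0},
  {"dx": 0,"dy": 0,"dz": 20,"turn": 0},
  {"dx": 0,"dy": 0,"dz": 10,"turn": 0},
  {"dx": 0,"dy": 0,"dz": 4,"turn": 0},
  {"dx": 0,"dy": 0,"dz": 0,"turn": 0},
  {"dx": 0,"dy": 0,"dz": 0,"turn": 0},
])

```text
clock: 5.5
ee_pos: [0.5502, -0.0856, 0.0432]
ee_rot: [0.581, 0.814, 0.0, 0.001]
ft_force: [-0.6, -0.5, -0.2]
opening: 0.0002
gripper_force: 0.0
```

Request:
apply_moves([
  {"dx": 0,"dy": 0,"dz": 0.6,"turn": 0},
  {"dx": 0,"dy": 0,"dz": 0.6,"turn": 0},
  {"dx": 0,"dy": 0,"dz": 0.6,"turn": 0},
  {"dx": 0,"dy": 0,"dz": 0.6,"turn": 0},
  {"dx": 0,"dy": 0,"dz": 0.6,"turn": 0},
  {"dx": 0,"dy": 0,"dz": 0.6,"turn": 0},
  {"dx": 0,"dy": 0,"dz": 0,"turn": 0},
])

```text
clock: 6.38
ee_pos: [0.5494, -0.0855, 0.0386]
ee_rot: [0.581, 0.814, -0.0, -0.0]
ft_force: [-0.5, 0.2, 0.8]
opening: -0.0003
gripper_force: 0.0
```

Request:
apply_moves([
  {"dx": 0,"dy": 0,"dz": 0.6,"turn": 0},
  {"dx": 0,"dy": 0,"dz": 0.6,"turn": 0},
  {"dx": 0,"dy": 0,"dz": 0.6,"turn": 0},
  {"dx": 0,"dy": 0,"dz": 0.6,"turn": 0},
  {"dx": 0,"dy": 0,"dz": 0.6,"turn": 0},
  {"dx": 0,"dy": 0,"dz": 0.6,"turn": 0},
])

```text
clock: 7.12
ee_pos: [0.5494, -0.0855, 0.0351]
ee_rot: [0.581, 0.814, -0.0, 0.0]
ft_force: [0.2, -1.0, 0.5]
opening: 0.0001
gripper_force: 0.0
```

Request:
apply_moves([
  {"dx": 0,"dy": 0,"dz": 0.6,"turn": 0},
  {"dx": 0,"dy": 0,"dz": 0.6,"turn": 0},
  {"dx": 0,"dy": 0,"dz": 0,"turn": 0},
])

```text
clock: 7.5
ee_pos: [0.5494, -0.0855, 0.0339]
ee_rot: [0.581, 0.814, -0.0, -0.0]
ft_force: [0.1, -0.6, 0.3]
opening: 0.0001
gripper_force: 0.0
```

Request:
apply_moves([
  {"dx": 0,"dy": 0,"dz": 0.5,"turn": 0},
  {"dx": 0,"dy": 0,"dz": 0.5,"turn": 0},
  {"dx": 0,"dy": 0,"dz": 0,"turn": 0},
])

```text
clock: 7.88
ee_pos: [0.5494, -0.0855, 0.0329]
ee_rot: [0.581, 0.814, -0.0, -0.0]
ft_force: [0.1, -0.4, 0.1]
opening: 0.0001
gripper_force: 0.0
```

Request:
apply_moves([
  {"dx": 0,"dy": 0,"dz": 0.4,"turn": 0},
  {"dx": 0,"dy": 0,"dz": 0,"turn": 0},
])

```text
clock: 8.12
ee_pos: [0.5494, -0.0855, 0.0325]
ee_rot: [0.581, 0.814, -0.0, -0.0]
ft_force: [-0.6, -0.5, 0.2]
opening: -0.0
gripper_force: 0.0
```

Request:
apply_moves([
  {"dx": 0,"dy": 0,"dz": 0.4,"turn": 0},
  {"dx": 0,"dy": 0,"dz": 0,"turn": 0},
])

```text
clock: 8.38
ee_pos: [0.5494, -0.0855, 0.0321]
ee_rot: [0.581, 0.814, -0.0, -0.0]
ft_force: [-0.2, -0.1, -0.1]
opening: -0.0001
gripper_force: 0.0
```

Request:
apply_moves([
  {"dx": 0,"dy": 0,"dz": 0.3,"turn": 0},
  {"dx": 0,"dy": 0,"dz": 0,"turn": 0},
])

```text
clock: 8.62
ee_pos: [0.5495, -0.0855, 0.0321]
ee_rot: [0.581, 0.814, 0.0, 0.0]
ft_force: [-0.0, -0.5, 3.5]
opening: -0.0002
gripper_force: 1.6
```

Request:
apply_moves([
  {"dx": 0,"dy": 0,"dz": 0.3,"turn": 0},
  {"dx": 0,"dy": 0,"dz": 0,"turn": 0},
])

```text
clock: 8.88
ee_pos: [0.5495, -0.0855, 0.032]
ee_rot: [0.581, 0.814, 0.0, 0.0]
ft_force: [-2.4, 0.4, 6.6]
opening: -0.0003
gripper_force: 2.9
```

Request:
apply_moves([
  {"dx": 0,"dy": 0,"dz": 0.4,"turn": 0},
  {"dx": 1,"dy": 0,"dz": 0,"turn": 0},
  {"dx": 2,"dy": 0,"dz": 0,"turn": 0},
  {"dx": 2,"dy": 0,"dz": 0,"turn": 0},
])

```text
clock: 9.38
ee_pos: [0.5493, -0.0817, 0.0321]
ee_rot: [0.581, 0.814, 0.0, 0.002]
ft_force: [-0.1, -1.8, 5.4]
opening: 0.0002
gripper_force: 2.6
```

Request:
apply_moves([
  {"dx": 0,"dy": 0,"dz": 0,"turn": 0},
])

```text
clock: 9.5
ee_pos: [0.5492, -0.0815, 0.0321]
ee_rot: [0.581, 0.814, 0.0, 0.002]
ft_force: [0.6, -0.6, 5.8]
opening: -0.0003
gripper_force: 2.9
```

```bash
cat > blue.py <<'E'
from h import *
import sys
s=read_state();Rt=R.from_quat(s["ee_rot"]).as_matrix()
print(s["clock"],(s["ee_pos"]*1000).round(1),'yaw x',np.degrees(np.arctan2(Rt[1,0],Rt[0,0])).round(2),s["ft_force"].round(2))
z=float(sys.argv[1]) if len(sys.argv)>1 else .032
H=np.array([495.3,70.5]);a=np.radians(108.3);ux=np.array([np.cos(a),np.sin(a)]);uy=np.array([-ux[1],ux[0]])
for c in("top","wrist"):
    f=grab_frame(c)
    if len(sys.argv)>2: save(f,c+sys.argv[2])
    for r in regions_of(f,"tile_top"):
        q=quad(r["pixels"],f,z)
        if q[0][0]>470 and -100<q[0][1]<100: d=q[0]-H;print(c,round(r["p"],2),*q,'home frame x,y',(d@ux).round(1),(d@uy).round(1))
E
python3 blue.py
```

```text
9.5 [549.2 -81.5  32.1] yaw x 109.01 [ 0.61 -0.62  5.76]
wrist 0.86 [543.1 -65.7] [95.7 73.8] [-71.1  18.9] home frame x,y -144.3 -2.6
```

Request:
apply_moves([
  {"dx": 0,"dy": 0,"dz": 0.3,"turn": 0},
  {"dx": 2,"dy": 0,"dz": 0,"turn": 0},
  {"dx": 3,"dy": 0,"dz": 0,"turn": 0},
  {"dx": 3,"dy": 0,"dz": 0,"turn": 0},
  {"dx": 3,"dy": 0,"dz": 0,"turn": 0},
])

```text
clock: 10.32
ee_pos: [0.5463, -0.0714, 0.0321]
ee_rot: [0.581, 0.814, 0.0, 0.002]
ft_force: [0.9, -2.5, 7.7]
opening: -0.0001
gripper_force: 3.2
```

```bash
python3 blue.py
```

```text
10.325 [546.3 -71.4  32.1] yaw x 109.0 [ 0.93 -2.49  7.68]
wrist 0.89 [540.4 -55.5] [96.3 74.5] [-71.1  18.9] home frame x,y -133.8 -3.3
wrist 0.22 [722.2 -67.8] [ 67.8 208.6] [-21.2  68.8] home frame x,y -202.6 -172.0
```

Request:
apply_moves([
  {"dx": 3,"dy": 0,"dz": 0.15,"turn": 0},
  {"dx": 3,"dy": 0,"dz": 0,"turn": 0},
  {"dx": 3,"dy": 0,"dz": 0,"turn": 0},
  {"dx": 3,"dy": 0,"dz": 0,"turn": 0},
  {"dx": 3,"dy": 0,"dz": 0,"turn": 0},
  {"dx": 3,"dy": 0,"dz": 0,"turn": 0},
  {"dx": 3,"dy": 0,"dz": 0,"turn": 0},
])

```text
clock: 11.4
ee_pos: [0.5397, -0.0515, 0.032]
ee_rot: [0.581, 0.814, 0.0, 0.003]
ft_force: [0.6, -2.7, 7.5]
opening: 0.0
gripper_force: 3.6
```

Request:
apply_moves([
  {"dx": 3,"dy": 0,"dz": 0,"turn": 0},
  {"dx": 3,"dy": 0,"dz": 0,"turn": 0},
  {"dx": 3,"dy": 0,"dz": 0,"turn": 0},
  {"dx": 3,"dy": 0,"dz": 0,"turn": 0},
])

```text
clock: 11.9
ee_pos: [0.5359, -0.0402, 0.032]
ee_rot: [0.581, 0.814, 0.0, 0.003]
ft_force: [0.4, -2.8, 6.4]
opening: 0.0001
gripper_force: 3.6
```

Request:
apply_moves([
  {"dx": 3,"dy": 0,"dz": 0.1,"turn": 0},
  {"dx": 3,"dy": 0,"dz": 0,"turn": 0},
  {"dx": 3,"dy": 0,"dz": 0,"turn": 0},
  {"dx": 3,"dy": 0,"dz": 0,"turn": 0},
])

```text
clock: 12.4
ee_pos: [0.5318, -0.0287, 0.0318]
ee_rot: [0.581, 0.814, 0.0, 0.002]
ft_force: [0.1, -2.2, 6.4]
opening: -0.0003
gripper_force: 3.2
```

```bash
python3 blue.py
```

```text
12.4 [531.8 -28.7  31.8] yaw x 109.0 [ 0.15 -2.15  6.41]
wrist 0.7 [526.  -12.4] [95.4 73.7] [-70.7  19.3] home frame x,y -88.3 -3.1
```

Request:
apply_moves([
  {"dx": 3,"dy": 0,"dz": 0.15,"turn": 0},
  {"dx": 3,"dy": 0,"dz": 0.1,"turn": 0},
  {"dx": 3,"dy": 0,"dz": 0.1,"turn": 0},
  {"dx": 3,"dy": 0,"dz": 0.1,"turn": 0},
  {"dx": 3,"dy": 0,"dz": 0,"turn": 0},
])

```text
clock: 13.22
ee_pos: [0.527, -0.0145, 0.0315]
ee_rot: [0.581, 0.814, 0.001, 0.003]
ft_force: [0.5, -2.1, 7.9]
opening: 0.0003
gripper_force: 3.5
```

Request:
apply_moves([
  {"dx": 3,"dy": 0,"dz": 0.1,"turn": 0},
  {"dx": 3,"dy": 0,"dz": 0.05,"turn": 0},
  {"dx": 3,"dy": 0,"dz": 0.05,"turn": 0},
  {"dx": 3,"dy": 0,"dz": 0.05,"turn": 0},
])

```text
clock: 13.72
ee_pos: [0.5231, -0.0032, 0.0312]
ee_rot: [0.581, 0.814, 0.0, 0.003]
ft_force: [1.6, -2.9, 8.7]
opening: 0.0003
gripper_force: 3.8
```

Request:
apply_moves([
  {"dx": 3,"dy": 0,"dz": 0,"turn": 0},
  {"dx": 3,"dy": 0,"dz": 0,"turn": 0},
  {"dx": 3,"dy": 0,"dz": 0,"turn": 0},
  {"dx": 3,"dy": 0,"dz": 0,"turn": 0},
])

```text
clock: 14.22
ee_pos: [0.5172, 0.0089, 0.0301]
ee_rot: [0.581, 0.814, 0.0, 0.0]
ft_force: [0.5, -2.7, 3.1]
opening: 0.0003
gripper_force: 2.0
```

```bash
python3 blue.py .031 b1.png
```

```text
14.225 [517.2   8.9  30.1] yaw x 109.01 [ 0.55 -2.71  3.07]
top 0.49 [529.8 -30.9] [97.7 35. ] [-88.7   1.3] home frame x,y -107.1 -0.9
wrist 0.63 [513.4  24.1] [95.1 69.9] [-71.6  18.4] home frame x,y -49.7 -2.6
wrist 0.52 [482.6 -53.3] [12.6  5.8] [-23.7  66.3] home frame x,y -113.6 50.9
```

Request:
apply_moves([
  {"dx": 0,"dy": 0,"dz": 0.5,"turn": 0},
  {"dx": 2,"dy": 0,"dz": 0,"turn": 0},
  {"dx": 3,"dy": 0,"dz": 0,"turn": 0},
  {"dx": 3,"dy": 0,"dz": 0,"turn": 0},
])

```text
clock: 14.92
ee_pos: [0.5155, 0.0158, 0.0301]
ee_rot: [0.581, 0.814, 0.0, 0.001]
ft_force: [0.2, -2.4, 7.4]
opening: 0.0004
gripper_force: 3.5
```

Request:
apply_moves([
  {"dx": 3,"dy": 0,"dz": 0,"turn": 0},
  {"dx": 3,"dy": 0,"dz": 0,"turn": 0},
  {"dx": 3,"dy": 0,"dz": 0,"turn": 0},
  {"dx": 3,"dy": 0,"dz": 0,"turn": 0},
  {"dx": 3,"dy": 0,"dz": 0,"turn": 0},
])

```text
clock: 15.55
ee_pos: [0.5106, 0.0301, 0.0301]
ee_rot: [0.581, 0.814, 0.0, 0.001]
ft_force: [-0.1, -2.4, 7.1]
opening: -0.0002
gripper_force: 3.5
```

Request:
apply_moves([
  {"dx": 3,"dy": 0,"dz": 0,"turn": 0},
  {"dx": 3,"dy": 0,"dz": 0,"turn": 0},
  {"dx": 3,"dy": 0,"dz": 0,"turn": 0},
  {"dx": 3,"dy": 0,"dz": 0,"turn": 0},
  {"dx": 3,"dy": 0,"dz": 0,"turn": 0},
])

```text
clock: 16.18
ee_pos: [0.5057, 0.0443, 0.03]
ee_rot: [0.581, 0.814, 0.0, 0.001]
ft_force: [0.2, -3.0, 7.4]
opening: 0.0001
gripper_force: 3.5
```

```bash
python3 blue.py .030 b2.png
```

```text
16.175 [505.7  44.3  30. ] yaw x 108.99 [ 0.19 -2.96  7.45]
top 0.49 [517.4  18.6] [98.3 39.5] [-72.8  17.2] home frame x,y -56.2 -4.7
wrist 0.96 [501.8  59.1] [94.7 69.5] [-70.8  19.2] home frame x,y -12.9 -2.6
```

View pics/wristb2.png

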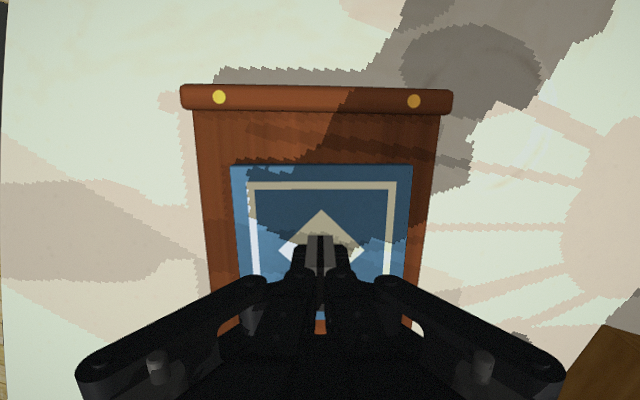

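The tile is flat on the deck, well centred sideways (front edge at row 165, columns 232–413). The rail's inner face is near row 112, roughly 25 mm ahead.

Request:
apply_moves([
  {"dx": 3,"dy": 0,"dz": 0,"turn": 0},
  {"dx": 3,"dy": 0,"dz": 0,"turn": 0},
  {"dx": 3,"dy": 0,"dz": 0,"turn": 0},
  {"dx": 3,"dy": 0,"dz": 0,"turn": 0},
  {"dx": 3,"dy": 0,"dz": 0,"turn": 0},
  {"dx": 3,"dy": 0,"dz": 0,"turn": 0},
  {"dx": 2,"dy": 0,"dz": 0,"turn": 0},
])

```text
clock: 17.25
ee_pos: [0.4992, 0.0633, 0.03]
ee_rot: [0.581, 0.814, 0.0, 0.001]
ft_force: [1.3, -2.0, 8.7]
opening: 0.0003
gripper_force: 3.6
```

Request:
apply_moves([
  {"dx": 1,"dy": 0,"dz": 0,"turn": 0},
  {"dx": 1,"dy": 0,"dz": 0,"turn": 0},
  {"dx": 1,"dy": 0,"dz": 0,"turn": 0},
])

```text
clock: 17.62
ee_pos: [0.4982, 0.066, 0.03]
ee_rot: [0.581, 0.814, 0.0, 0.001]
ft_force: [1.1, -1.8, 6.6]
opening: 0.0002
gripper_force: 3.6
```

```bash
python3 blue.py .030 b3.png
```

```text
17.625 [498.2  66.   30. ] yaw x 108.99 [ 1.1  -1.8   6.64]
top 0.8 [510.7  37.2] [92.  35.6] [-76.9  13.1] home frame x,y -36.5 -4.2
wrist 0.59 [494.5  80.5] [94.8 69.6] [-71.  19.] home frame x,y 9.7 -2.4
```

Request:
apply_moves([
  {"dx": 1,"dy": 0,"dz": 0,"turn": 0},
  {"dx": 1,"dy": 0,"dz": 0,"turn": 0},
])

```text
clock: 18.08
ee_pos: [0.4976, 0.0679, 0.03]
ee_rot: [0.581, 0.814, 0.0, 0.001]
ft_force: [1.0, -2.7, 6.1]
opening: 0.0
gripper_force: 3.7
```

Request:
apply_moves([
  {"dx": 1,"dy": 0,"dz": 0,"turn": 0},
  {"dx": 0.5,"dy": 0,"dz": 0,"turn": 0},
])

```text
clock: 18.32
ee_pos: [0.4972, 0.069, 0.0301]
ee_rot: [0.581, 0.814, -0.0, 0.002]
ft_force: [1.1, -3.8, 6.2]
opening: -0.0001
gripper_force: 3.6
```

Request:
apply_moves([
  {"dx": 1,"dy": 0,"dz": 0,"turn": 0},
  {"dx": 0.5,"dy": 0,"dz": 0,"turn": 0},
])

```text
clock: 18.58
ee_pos: [0.4967, 0.0704, 0.03]
ee_rot: [0.581, 0.814, -0.0, 0.002]
ft_force: [1.2, -4.6, 6.9]
opening: -0.0001
gripper_force: 3.6
```

```bash
python3 blue.py .030 b4.png
```

```text
18.575 [496.7  70.4  30. ] yaw x 108.98 [ 1.2  -4.58  6.95]
top 0.69 [507.3  43.1] [93.3 45.3] [-73.  17.] home frame x,y -29.8 -2.8
wrist 0.59 [493.3  83.6] [95.6 67.1] [-71.1  18.9] home frame x,y 13.1 -2.2
```

Request:
apply_moves([
  {"dx": 1,"dy": 0,"dz": 0.1,"turn": 0},
  {"dx": 1,"dy": 0,"dz": 0,"turn": 0},
  {"dx": 1,"dy": 0,"dz": 0,"turn": 0},
])

```text
clock: 19.15
ee_pos: [0.4959, 0.0731, 0.03]
ee_rot: [0.581, 0.814, -0.0, 0.002]
ft_force: [1.3, -4.7, 7.8]
opening: 0.0001
gripper_force: 3.8
```

Request:
apply_moves([
  {"dx": 0,"dy": 0,"dz": -1,"turn": 0},
  {"dx": 0,"dy": 0,"dz": -2,"turn": 0},
  {"dx": -15,"dy": 0,"dz": -25,"turn": 0},
  {"dx": -30,"dy": 0,"dz": -40,"turn": 0},
  {"dx": -30,"dy": 0,"dz": -50,"turn": 0},
  {"dx": 0,"dy": 0,"dz": -40,"turn": 0},
  {"dx": 0,"dy": 0,"dz": 0,"turn": 0},
  {"dx": 0,"dy": 0,"dz": 0,"turn": 0},
])

```text
clock: 20.15
ee_pos: [0.5179, 0.0035, 0.1863]
ee_rot: [0.58, 0.814, -0.0, -0.001]
ft_force: [-0.5, 1.4, -1.1]
opening: -0.0004
gripper_force: 0.0
```

```bash
python3 blue.py .030 b5.png; python3 -c "
import cv2
cv2.imwrite('pics/c5.png',cv2.resize(cv2.imread('pics/wristb5.png')[0:260,200:440],(554,600),interpolation=3))"
```

```text
20.15 [517.9   3.5 186.3] yaw x 109.03 [-0.52  1.43 -1.12]
wrist 0.88 [497.8  69.4] [95.4 93.4] [-70.9  19.1] home frame x,y -1.8 -2.0
```

View pics/c5.png

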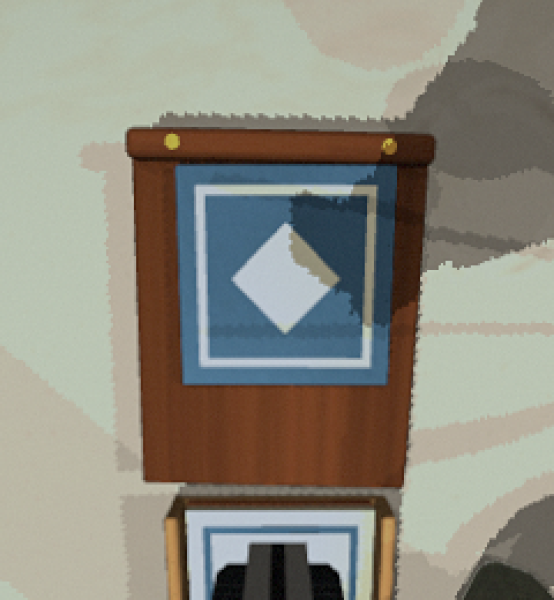

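The tile now lies flat against the rail, with its front edge at crop row 166 right under the rail. It is centred within about 2 mm and square within about 1°. The finger also slipped at constant force while the tile stayed put, so it is seated. The white tile is still in the caddy and the robot is clear, so I hand in.

```bash
python3 -c "
from plant import *
print(close_job())"
```

```text
the job is handed in; nothing more can be done
None
```

I slid the blue tile out of the caddy onto the stand and handed the job in after about 20 s of robot time. It lies seated against the stop rail, about 2 mm off the middle and about 1° off square by camera; no verdict came back.

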